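# Line up the workshop supplies by height

## Task

Set the jar, the small carton and the two bottles upright on the wooden stand in order of height, one centred on each of its four round pads: the shortest on the pad next to the short, squat steel post, the tallest on the pad next to the long, slim one. Do not knock any of them over, and leave the stand magnifier and the roll of tape that stand among them where they are.

Things in the scene. Friction and masses are not known exactly. Their poses are not given: they have to be found in the camera images.
- red_jar: Squat cream jar with a red screw lid, 65 mm across, 72 mm high (body 62 mm across up to 56 mm, lid 64 mm across above it), about 0.22 kg; the shortest of the four. Its origin is the centre of its underside, its z axis points up; it is round, so its yaw does not matter. Loose, stands upright at the start. 
- carton: Small dark green printed cardboard carton, solid, standing on end: 30 mm (its x) by 56 mm (its y), 92 mm high, about 0.18 kg; the second shortest. Origin at the centre of its underside, z up; its final yaw does not matter. Loose, stands upright at the start. 
- brown_bottle: Small slim dark brown bottle with a dark green screw cap, 35 mm across, 115 mm high, about 0.06 kg; the second tallest. Straight-sided up to 60 mm, then narrowing slightly to 30 mm across at 90 mm; cap 28 mm across from 96 mm up. Its origin is the centre of its underside, its z axis points up; it is round, so its yaw does not matter. Loose, stands upright at the start. 
- milky_bottle: Slim milky-coloured bottle with a dark green screw cap, 36 mm across, 161 mm high, about 0.09 kg; the tallest. Straight-sided up to 97 mm, then narrowing slightly to 30 mm across at 135 mm; cap 28 mm across from 143 mm up. Its origin is the centre of its underside, its z axis points up; it is round, so its yaw does not matter. Loose, stands upright at the start. 
- stand: Fixed pale wooden board, 90 mm (its x) by 410 mm (its y), flat top 12 mm above the table. Origin at the centre of its underside; z up. Four flush round pads (66 mm across, black ring, grey middle) in a row along its y, at x = 0, y = -120, -40, 40, 120 mm. Steel posts stand at y = -182 and 182 mm; which end has the short one changes between starts.
- low_post: The short post: a squat round dark steel stud with a wide flat head, 36 mm across and only 20 mm high, fixed upright on the stand near one end. Origin at the centre of its foot, on the stand's top. The pad centres lie 62, 142, 222 and 302 mm from it along the row.
- high_post: The long post: a slim dark steel rod 12 mm across and 80 mm high (foot 20 mm across), fixed upright on the stand near the other end. Origin at the centre of its foot, on the stand's top.
- magnifier: A black stand magnifier, a round piece 39 mm across and 40 mm high, loose on the table among the bottles; to be left alone. Origin at the centre of its underside. (Behind these loose things a fixed wooden print frame, 50 mm high, lies on the table: its front edge is at world x = 0.575 m, from y = 0.01 to y = 0.37 m.)
- tape_roll: A roll of dark tape lying flat, 54 mm across and 18 mm high, loose on the table among the bottles; to be left alone. Origin at the centre of its underside.
Not all that is in view belongs to the job. Leave any pink look-alike of the carton alone.

How it is judged:
At the end, for the whole second after the job is handed in: From the short post to the long one: jar, carton, brown bottle, milky bottle, upright (3.4 degrees) and at rest on the stand's top (underside within 4 mm of it), each within 12 mm of its pad centre along the row (62, 142, 222, 302 mm from the short post) and across it (horizontal distance between red_jar and low_post between 0.05 and 0.074 m and x of red_jar in the frame of stand between -0.012 and 0.012 m and z of red_jar in the frame of stand between 0.008 and 0.016 m and angle between each of red_jar, carton, brown_bottle, milky_bottle's own z axis and vertical below 0.06 rad and linear speed of each of red_jar, carton, brown_bottle, milky_bottle below 0.02 m/s and angular speed of each of red_jar, carton, brown_bottle, milky_bottle below 0.2 rad/s and horizontal distance between carton and low_post between 0.13 and 0.154 m and x of carton in the frame of stand between -0.012 and 0.012 m and z of carton in the frame of stand between 0.008 and 0.016 m and horizontal distance between brown_bottle and low_post between 0.21 and 0.234 m and x of brown_bottle in the frame of stand between -0.012 and 0.012 m and z of brown_bottle in the frame of stand between 0.008 and 0.016 m and horizontal distance between milky_bottle and low_post between 0.29 and 0.314 m and x of milky_bottle in the frame of stand between -0.012 and 0.012 m and z of milky_bottle in the frame of stand between 0.008 and 0.016 m); the robot touches nothing.
It fails at once if the jar, the carton or a bottle was knocked over (tilted more than 40 degrees) (angle between any of red_jar, carton, brown_bottle, milky_bottle's own z axis and vertical above 0.7 rad).
It fails at once if the magnifier or the roll of tape was moved by more than 25 mm (distance of any of magnifier, tape_roll from where it was at the start of the episode above 0.025 m).
It also fails if it takes over 120 s, if anything falls off the work surface, if the arm or the gripper's body presses on something with over 40 N, if the wrist force passes 120 N, or if a joint passes its speed limit or range.

## Robot

A 6-joint arm with a two-finger parallel gripper is mounted at the origin on a cart in front of the work surface, level with it; the furniture and walls round the work are solid. World frame = base frame: x ahead of the robot, y to its left, z up, the work surface at z = 0. Lengths are in m, angles in rad, forces in N, time in s.
With the tool pointing down it reaches from about 0.4 to 0.825 m from the base axis. Payload 7 kg.
Tool frame: the origin (TCP) lies midway between the tips of the shut fingers; the grasp point (between the pads) lies 19 mm behind it; z points along the fingers, y is the line along which they close (so a half turn about z gives the same grasp; the last joint's range is limited). The gripper opens to 85 mm and grips with 20 to 120 N. Pads are 22 mm wide; open, the fingers measure 114 mm over their backs; the gripper's body (76 mm by 85 mm) begins 54 mm behind the grasp point. The pads swing forward as they close: fully open they stand 13 mm farther back than shut.
Start: joints at [1.585, 0.359, 0.012, 0, -1.224, -0.288], TCP at [0.183, 0.65, 0.231] pointing down, gripper open.
Joint ranges: [-3.07, 3.07], [-1.43, 2.12], [-1.02, 1.25], [-3.03, 1.67], [-3.05, -0], [-3.03, 3.03]. Speed limits (rad/s): [2.39, 2.39, 3.01, 3.14, 3.14, 3.14].

## Interface

Orientations are given as [roll, pitch, yaw] about the fixed x, y, z axes, in that order (R = Rz(yaw) Ry(pitch) Rx(roll)).
In Python, from plant import readout, viewer, job gives the robot as it stands.
- The arm moves only by the tool jog_arm, never from a script. Its argument "deltas" is a list of rows, each an object with "fingers": the finger opening in cm, from 0 to 8.54; "xyz": the shift along the tool's x, y, z in cm, a list of three; "rot": the turn, a rotation vector about the tool's x, y, z in rad, a list of three. A call has 1 to 20 rows; each row is the pose to reach, as a shift and turn from the pose commanded when the call began, along the tool's axes at that moment; what a row does not reach only later rows make up. A row lasts 1/12 s, in which the tool goes at most 41.7 mm and 7.16 degrees, less where a joint would pass 70% of its speed; a pose out of reach is approached as far as the arm can. A call with a gripper value outside its range is refused whole. The fingers move at their own pace and stop on an object; "squeeze" is the grip in N (left out, the last holds). Time passes only in rows, so rows that repeat a pose let the fingers close. It gives the time, the measured TCP pose, the force, the opening and the grip force at its end, in the units of the state.
- readout.read_state(): the state, without advancing time (a new reading comes with each control period).
- viewer.read_camera(name): name is "scene" or "top" or "wrist"; returns (picture, depth): 420x560x3 uint8, red, green, blue; 420x560 float32, m along the optical axis (not along the pixel's ray), 0 where there is no reading.
- viewer.camera_params(name): a dict with "fov_y" (degrees; the focal length in pixels is half the picture's height over the tangent of half this angle, whatever the lens; pixels are square), "cx", "cy" (the principal point, pixels), "cam_to_world" (4x4, takes a point from camera to world coordinates). Camera axes: x right, y up, looking along -z (the intrinsics and any distortion apply to the point x, -y, -z); pixel columns grow to the right and rows downward; lengths in m; the calibration is good to about 2 mm. A picture is of the moment at which its call begins: read the wrist's pose just before it. camera_params takes no time and is no camera call; for the wrist camera it gives the pose at the moment of the call.
- job.sign_off(): hands the job in; it is judged then, once.
Trained networks look in the newest picture that a camera, given by its name, has taken for a name from the list of things; names that differ only in an ending like _2 or _b are one class to them, and where a whole thing is asked for, a point or a joint stands for the part that bears it (a point fixed in the world has none). Each returns a list of dicts, best first, with "p" (0 to 1); they miss things now and then, are a little off and sometimes report something else, mostly with a low value. They report only what shows in the picture. A call takes as long as a camera call. They do not tell look-alikes from the thing itself.
- viewer.cut_out(target, camera): "mask" (420x560 bool, what is visible of it) and "position" ([row, column] in pixels, amid what is visible of it).
- viewer.tip_of(target, camera): "position" ([row, column] in pixels: a listed point, or the origin of a listed thing).
The state is a dict: "time": time; "joints": joint angles; "joint_velocities": joint speeds; "joint_efforts": joint torques, N m; "tool_pos": TCP position; "tcp_rot": TCP orientation; "ft_force": force on the tool from outside, world axes, zero at the start; "moment": the same for the moment, N m; "grip_width": opening from 0.0 (shut) to 1.0 (fully open); "grasp_force": force on a finger pad.
Only numpy, scipy, OpenCV 4.12 (cv2) and the standard library are available. Lean on these libraries where they do the work, as an engineer would, in place of code of your own. Each camera call takes 0.05 s, during which the arm holds its last target. There are 200 camera calls.

## Working session

There is one attempt and no reset: what is moved stays moved. The work goes in short steps, Python scripts to look and compute and a tool call to move; the robot and the scene stay as the last step left them, time stands still between calls to the robot, and variables do not carry over. Pictures are saved under pics/ and viewed, at most 14 in all, crops included, and the job is handed in when it is done.

Besides the shell and the picture viewer there is one more tool, called after "Call:" as name(argument=value, ...), one argument or row to a line, values as JSON. jog_arm: Moves the arm, as the interface text tells. Its arguments: {"type":"object","properties":{"deltas":{"type":"array","items":{"type":"object","properties":{"fingers":{"type":"number"},"xyz":{"type":"array","items":{"type":"number"}},"rot":{"type":"array","items":{"type":"number"}}}}},"squeeze":{"type":"number"}},"required":["deltas"]}

```bash
mkdir -p pics; ls
cat > h.py <<'E'
import numpy as np, cv2
from plant import readout, viewer, job
def cam(n):
    P=viewer.camera_params(n); pic,d=viewer.read_camera(n); return P,pic,d
def world(P,rc,d,shape=(420,560)):
    f=shape[0]/2/np.tan(np.radians(P['fov_y'])/2)
    r,c=np.asarray(rc[0],float),np.asarray(rc[1],float)
    p=np.stack([(c-P['cx'])/f*d,-(r-P['cy'])/f*d,-d,np.ones_like(d)],-1)
    return (p@np.asarray(P['cam_to_world']).T)[...,:3]
def save(n,pic): cv2.imwrite(f'pics/{n}.png',cv2.cvtColor(pic,cv2.COLOR_RGB2BGR))
E
python3 - <<'E'
from h import *
np.set_printoptions(precision=3,suppress=True)
print(readout.read_state())
T=['red_jar','carton','brown_bottle','milky_bottle','stand','low_post','high_post','magnifier','tape_roll']
ims=[]
for n in ['scene','top']:
    P,pic,d=cam(n); save(n+'0',pic); print(n,{k:np.asarray(v) if k=='cam_to_world' else v for k,v in P.items()})
    for t in T:
        for o in viewer.cut_out(t,n)[:3]:
            m=o['mask']&(d>0); r,c=np.nonzero(m)
            if len(r)==0: continue
            w=world(P,(r,c),d[m]); print(n,t,round(o['p'],2),np.round(o['position']),len(r),'med',np.median(w,0),'lo',np.percentile(w,3,0),'hi',np.percentile(w,97,0))
E
```

```text
pics
{'time': 0.0, 'joints': array([ 1.585,  0.359,  0.011, -0.   , -1.224, -0.288]), 'joint_velocities': array([ 0.001,  0.001, -0.001,  0.   , -0.001,  0.001]), 'joint_efforts': array([  0.002, -58.332,  29.342,   6.937,  -0.006,   0.   ]), 'tool_pos': array([0.182, 0.649, 0.23 ]), 'tcp_rot': array([ 3.14 , -0.   , -0.274]), 'ft_force': array([ 0.015, -0.349,  0.87 ]), 'moment': array([-0.009, -0.015,  0.03 ]), 'grasp_force': 0.0, 'grip_width': 0.9996671906692942}
scene {'fov_y': 52.24101538441991, 'cx': 277.2244068837223, 'cy': 205.21585860187108, 'cam_to_world': array([[ 0.516,  0.426, -0.743, -0.344],
       [-0.856,  0.278, -0.435, -0.522],
       [ 0.022,  0.861,  0.508,  0.665],
       [ 0.   ,  0.   ,  0.   ,  1.   ]])}
scene carton 0.74 [190. 330.] 587 med [ 0.719 -0.082  0.053] lo [ 0.705 -0.104  0.001] hi [ 0.741 -0.054  0.092]
scene carton 0.59 [180. 179.] 460 med [0.496 0.333 0.057] lo [0.483 0.32  0.006] hi [0.54  0.353 0.092]
scene carton 0.52 [209. 169.] 213 med [0.422 0.283 0.026] lo [ 0.412  0.272 -0.   ] hi [0.444 0.303 0.039]
scene brown_bottle 0.56 [215. 288.] 1
[... 1716 characters left out ...]
 lo [0.427 0.142 0.029] hi [0.454 0.166 0.164]
top stand 0.81 [212. 336.] 3004 med [ 0.511 -0.209  0.012] lo [ 0.432 -0.387  0.002] hi [ 0.589 -0.022  0.018]
top low_post 0.53 [201. 287.] 81 med [ 0.567 -0.029  0.032] lo [ 0.552 -0.043  0.025] hi [ 0.584 -0.012  0.038]
top high_post 0.57 [225. 389.] 52 med [ 0.46  -0.373  0.04 ] lo [ 0.454 -0.391  0.011] hi [ 0.471 -0.368  0.094]
top magnifier 0.42 [240. 195.] 115 med [0.432 0.293 0.038] lo [0.416 0.276 0.009] hi [0.447 0.311 0.044]
top tape_roll 0.56 [222. 261.] 205 med [0.495 0.067 0.015] lo [ 0.47   0.042 -0.004] hi [0.521 0.093 0.023]
top tape_roll 0.42 [213. 148.] 344 med [0.533 0.442 0.07 ] lo [0.507 0.42  0.016] hi [0.56  0.474 0.076]
```

View pics/scene0.png

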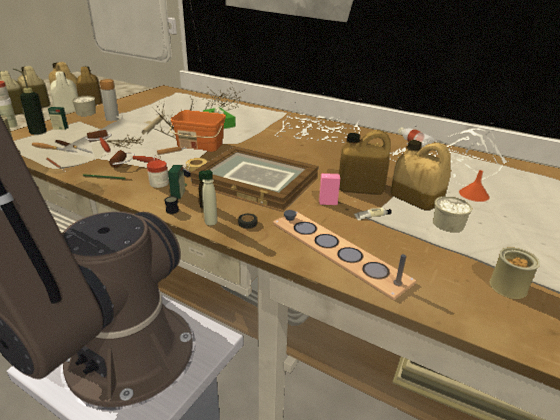

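View pics/top0.png

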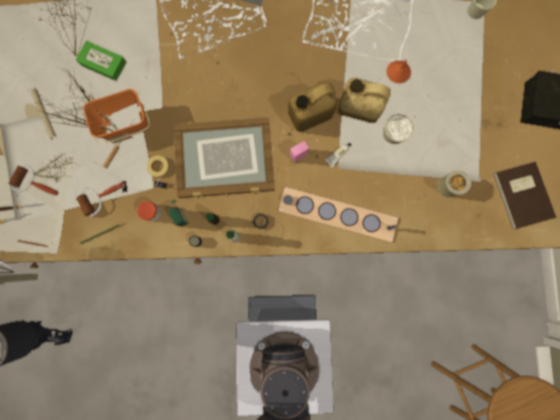

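The scene picture shows the jar (row 172, col 157), carton (183,177), the brown bottle partly behind the milky one (205,190), milky (200,209), magnifier (205,171), tape (220,248), low post (214,290) and high post (270,402). The pink carton at (188,330) is the look-alike. In the top picture the brown cap is at about (218,213).

Run:
```python
from h import *
np.set_printoptions(precision=4,suppress=True)
rr,cc=np.mgrid[0:420,0:560]
near={'jar':(.535,.445,.06,.08,.06),'carton':(.512,.342,.08,.1,.05),'brown':(.50,.215,.095,.125,.06),'milky':(.439,.151,.145,.17,.05),'mag':(.43,.292,.03,.05,.045),'tape':(.495,.067,.01,.028,.045),'low':(.565,-.03,.025,.042,.03),'high':(.456,-.378,.07,.1,.03)}
for n in ['scene','top']:
    P,pic,d=cam(n); W=world(P,(rr,cc),d)
    for k,(x,y,a,b,R) in near.items():
        m=(d>0)&(np.hypot(W[...,0]-x,W[...,1]-y)<R)&(W[...,2]>a)&(W[...,2]<b)
        w=W[m]
        if len(w)<3: print(n,k,len(w)); continue
        s=cv2.minAreaRect((w[:,:2]*1000).astype(np.float32))
        print(n,k,len(w),'mean',w.mean(0),'mid',(w.min(0)+w.max(0))[:2]/2,'rect',np.round(s[0]),np.round(s[1]),round(s[2]),'ztop',np.percentile(w[:,2],95))
```

```text
scene jar 182 mean [0.5307 0.4417 0.0688] mid [0.5344 0.4453] rect [535. 446.] [61. 60.] 41 ztop 0.07225690040698388
scene carton 127 mean [0.5084 0.3385 0.0888] mid [0.5134 0.3413] rect [512. 342.] [60. 31.] 25 ztop 0.09255855839925854
scene brown 38 mean [0.4962 0.2279 0.1068] mid [0.5    0.2296] rect [500. 230.] [24. 12.] 36 ztop 0.11466095185338876
scene milky 80 mean [0.4381 0.1522 0.1551] mid [0.4414 0.1549] rect [441. 155.] [24. 27.] 85 ztop 0.16062372293486712
scene mag 102 mean [0.4279 0.2876 0.037 ] mid [0.4299 0.2911] rect [430. 289.] [39. 36.] 24 ztop 0.04021553936483875
scene tape 164 mean [0.4925 0.0628 0.0156] mid [0.4939 0.0644] rect [494.  64.] [55. 51.] 14 ztop 0.01855924315037346
scene low 86 mean [ 0.5626 -0.0333  0.0303] mid [ 0.5659 -0.0323] rect [564. -32.] [36. 35.] 63 ztop 0.0330252485325368
scene high 55 mean [ 0.4561 -0.38    0.0831] mid [ 0.459  -0.3792] rect [ 459. -380.] [12. 14.] 71 ztop 0.09190115010013535
top jar 287 mean [0.5367 0.4494 0.0705] mid [0.5367 0.4503] rect [537. 450.] [61. 63.] 9 ztop 0.07577157289518685
top carton 163 mean [0.5138 0.3465 0.0916] mid [0.5145 0.348 ] rect [514. 347.] [55. 31.] 26 ztop 0.0964723988417769
top brown 62 mean [0.5044 0.2288 0.1122] mid [0.5056 0.2293] rect [506. 229.] [25. 26.] 89 ztop 0.11796909093787862
top milky 62 mean [0.4432 0.1582 0.159 ] mid [0.4424 0.1588] rect [443. 158.] [25. 24.] 42 ztop 0.16366331630330588
top mag 106 mean [0.4322 0.2943 0.0388] mid [0.4327 0.2945] rect [433. 294.] [38. 34.] 89 ztop 0.04381206691961409
top tape 134 mean [0.4968 0.0686 0.0179] mid [0.497 0.068] rect [497.  68.] [52. 49.] 89 ztop 0.023613438232068358
top low 79 mean [ 0.5667 -0.0281  0.0328] mid [ 0.5671 -0.0276] rect [567. -28.] [31. 33.] 89 ztop 0.03824772553042599
top high 17 mean [ 0.4599 -0.3745  0.0873] mid [ 0.4606 -0.3749] rect [ 460. -375.] [11.  8.] 32 ztop 0.09606124148697721
```

```bash
cat >> h.py <<'E'
def delta(x,y,z,psi):
    """tool-frame shift (cm) and turn about tool z (rad) from the present pose to a tool-down pose"""
    from scipy.spatial.transform import Rotation as R
    s=readout.read_state(); Rt=R.from_euler('xyz',s['tcp_rot']); G=R.from_euler('xyz',[np.pi,0,psi])
    return np.round(Rt.inv().apply(np.array([x,y,z])-s['tool_pos'])*100,2),np.round((Rt.inv()*G).as_rotvec(),3)
def near(n,k,R=None):
    rr,cc=np.mgrid[0:420,0:560]; P,pic,d=cam(n); W=world(P,(rr,cc),d)
    out={}
    for key,(x,y,a,b,R) in k.items():
        m=(d>0)&(np.hypot(W[...,0]-x,W[...,1]-y)<R)&(W[...,2]>a)&(W[...,2]<b); w=W[m]
        if len(w)<5: print(key,len(w)); continue
        s=cv2.minAreaRect((w[:,:2]*1000).astype(np.float32))
        print(n,key,len(w),'mean',np.round(w.mean(0),4),'rect',np.round(s[0]),np.round(s[1]),round(s[2]),'ztop',round(float(np.percentile(w[:,2],95)),4))
    return pic
E
python3 -c "
from h import *
print(delta(.44,.157,.26,-1.867))"
```

```text
(array([38.11, 40.49, -2.87]), array([-0.   ,  0.   ,  1.593]))
```

Call:
jog_arm(
  deltas=[
    {"fingers":8.5,"xyz":[4,4,-2.9],"rot":[0,0,0.1]},
    {"xyz":[7,7,-2.9],"rot":[0,0,0.2]},
    {"xyz":[9,10,-2.9],"rot":[0,0,0.3]},
    {"xyz":[12,12,-2.9],"rot":[0,0,0.42]},
    {"xyz":[14,15,-2.9],"rot":[0,0,0.53]},
    {"xyz":[17,18,-2.9],"rot":[0,0,0.65]},
    {"xyz":[19,20,-2.9],"rot":[0,0,0.75]},
    {"xyz":[22,23,-2.9],"rot":[0,0,0.85]},
    {"xyz":[24,25,-2.9],"rot":[0,0,0.95]},
    {"xyz":[27,28,-2.9],"rot":[0,0,1.05]},
    {"xyz":[29,31,-2.9],"rot":[0,0,1.15]},
    {"xyz":[32,34,-2.9],"rot":[0,0,1.25]},
    {"xyz":[34,36,-2.9],"rot":[0,0,1.35]},
    {"xyz":[36,38,-2.9],"rot":[0,0,1.45]},
    {"xyz":[37,39.5,-2.9],"rot":[0,0,1.55]},
    {"xyz":[38,40.4,-2.9],"rot":[0,0,1.59]},
    {"xyz":[38.1,40.5,-2.9],"rot":[0,0,1.593]},
    {"xyz":[38.1,40.5,-2.9],"rot":[0,0,1.593]},
    {"xyz":[38.1,40.5,-2.9],"rot":[0,0,1.593]},
  ],
)

```text
$.deltas[1]: bad value
```

Run:
```python
from h import *
K={'carton':(.512,.342,.08,.1,.05),'brown':(.504,.229,.098,.125,.05),'milky':(.442,.157,.145,.17,.05),'mag':(.43,.292,.03,.05,.045),'tape':(.495,.067,.01,.028,.045),'jar':(.536,.447,.06,.08,.05)}
save('w1',near('wrist',K)); print(viewer.camera_params('wrist')['cam_to_world']); print(delta(.442,.157,.097,-1.867))
```

```text
carton 0
brown 0
milky 0
mag 0
tape 0
jar 0
[[-0.27075763  0.92815821  0.25536765  0.24652847]
 [-0.96264666 -0.26069588 -0.07313733  0.63232277]
 [-0.00130972 -0.2656313   0.9640738   0.37419694]
 [ 0.          0.          0.          1.        ]]
(array([38.31, 40.43, 13.43]), array([ 0.   , -0.   ,  1.593]))
```

View pics/w1.png

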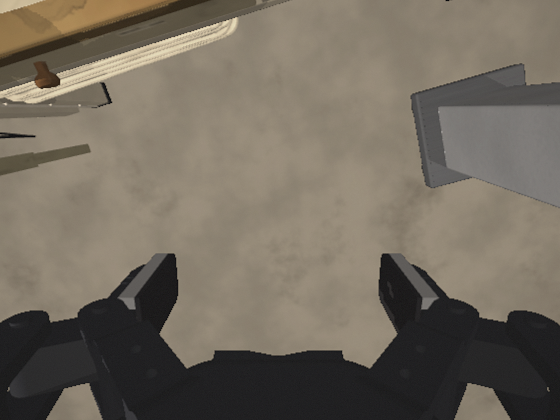

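The move was refused because every row needs all its fields. The picture is just the start view: the open fingers over the floor.

Call:
jog_arm(
  deltas=[
    {"fingers":8.5,"xyz":[4,4,-2.9],"rot":[0,0,0.1]},
    {"fingers":8.5,"xyz":[9,10,-2.9],"rot":[0,0,0.3]},
    {"fingers":8.5,"xyz":[14,15,-2.9],"rot":[0,0,0.5]},
    {"fingers":8.5,"xyz":[17,18,-2.9],"rot":[0,0,0.65]},
    {"fingers":8.5,"xyz":[19,20,-2.9],"rot":[0,0,0.75]},
    {"fingers":8.5,"xyz":[22,23,-2.9],"rot":[0,0,0.85]},
    {"fingers":8.5,"xyz":[24,25,-2.9],"rot":[0,0,0.95]},
    {"fingers":8.5,"xyz":[27,28,-2.9],"rot":[0,0,1.05]},
    {"fingers":8.5,"xyz":[29,31,-2.9],"rot":[0,0,1.15]},
    {"fingers":8.5,"xyz":[32,34,-2.9],"rot":[0,0,1.25]},
    {"fingers":8.5,"xyz":[34,36,-2.9],"rot":[0,0,1.35]},
    {"fingers":8.5,"xyz":[36,38,-2.9],"rot":[0,0,1.45]},
    {"fingers":8.5,"xyz":[37,39.5,-2.9],"rot":[0,0,1.55]},
    {"fingers":8.5,"xyz":[38.1,40.5,-2.9],"rot":[0,0,1.593]},
    {"fingers":8.5,"xyz":[38.1,40.5,-2.9],"rot":[0,0,1.593]},
    {"fingers":8.5,"xyz":[38.1,40.5,-2.9],"rot":[0,0,1.593]},
    {"fingers":8.5,"xyz":[38.1,40.5,-2.9],"rot":[0,0,1.593]},
    {"fingers":8.5,"xyz":[38.1,40.5,-2.9],"rot":[0,0,1.593]},
  ],
)

```text
time: 2.65
tool_pos: [0.4396, 0.1576, 0.2603]
tcp_rot: [-3.142, 0.0, -1.865]
ft_force: [0.1, 0.3, 0.9]
grip_width: 0.994
grasp_force: 0.0
```

```bash
cat > k.py <<'E'
from h import *
K={'carton':(.512,.342,.08,.1,.05),'brown':(.504,.229,.098,.125,.05),'milky':(.442,.157,.145,.17,.05),'mag':(.43,.292,.03,.05,.045),'tape':(.495,.067,.01,.028,.045),'jar':(.536,.447,.06,.08,.05)}
E
python3 - <<'E'
from k import *
save('w2',near('wrist',K)); print(readout.read_state()['tool_pos'],delta(.442,.157,.097,-1.867))
E
```

```text
wrist carton 553 mean [0.4985 0.3326 0.0892] rect [501. 332.] [23. 46.] 75 ztop 0.0933
wrist brown 758 mean [0.5016 0.2267 0.1122] rect [503. 229.] [26. 27.] 45 ztop 0.1157
wrist milky 1067 mean [0.4405 0.1571 0.1594] rect [441. 159.] [27. 27.] 84 ztop 0.1617
wrist mag 828 mean [0.4296 0.2925 0.0391] rect [430. 294.] [38. 38.] 25 ztop 0.041
wrist tape 1436 mean [0.4935 0.068  0.0178] rect [494.  69.] [54. 53.] 24 ztop 0.0193
jar 0
[0.43954658 0.15775008 0.26035866] (array([ 0.  , -0.26, 16.34]), array([-0.   ,  0.   ,  0.002]))
```

View pics/w2.png

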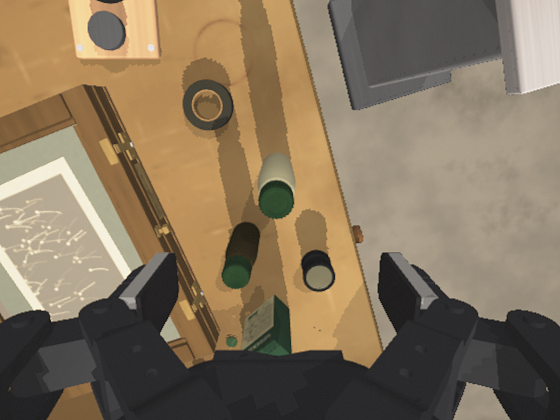

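The wrist picture shows the milky cap centred between the fingers (198,277), brown cap at (270,237), magnifier (270,318) and tape (105,208). The measurements agree with the other cameras.

Call:
jog_arm(
  deltas=[
    {"fingers":8.5,"xyz":[0,-0.15,3],"rot":[0,0,0]},
    {"fingers":8.5,"xyz":[0,-0.15,6],"rot":[0,0,0]},
    {"fingers":8.5,"xyz":[0,-0.15,9],"rot":[0,0,0]},
    {"fingers":8.5,"xyz":[0,-0.15,12],"rot":[0,0,0]},
    {"fingers":8.5,"xyz":[0,-0.15,14],"rot":[0,0,0]},
    {"fingers":8.5,"xyz":[0,-0.15,15.5],"rot":[0,0,0]},
    {"fingers":8.5,"xyz":[0,-0.15,16.3],"rot":[0,0,0]},
    {"fingers":8.5,"xyz":[0,-0.15,16.3],"rot":[0,0,0]},
    {"fingers":5,"xyz":[0,-0.15,16.3],"rot":[0,0,0]},
    {"fingers":4.2,"xyz":[0,-0.15,16.3],"rot":[0,0,0]},
    {"fingers":3.8,"xyz":[0,-0.15,16.3],"rot":[0,0,0]},
    {"fingers":3,"xyz":[0,-0.15,16.3],"rot":[0,0,0]},
    {"fingers":2,"xyz":[0,-0.15,16.3],"rot":[0,0,0]},
    {"fingers":2,"xyz":[0,-0.15,16.3],"rot":[0,0,0]},
    {"fingers":2,"xyz":[0,-0.15,16.3],"rot":[0,0,0]},
    {"fingers":2,"xyz":[0,-0.15,16.3],"rot":[0,0,0]},
    {"fingers":2,"xyz":[0,-0.15,16.3],"rot":[0,0,0]},
    {"fingers":2,"xyz":[0,-0.15,16.3],"rot":[0,0,0]},
    {"fingers":2,"xyz":[0,-0.15,16.3],"rot":[0,0,0]},
    {"fingers":2,"xyz":[0,-0.15,16.3],"rot":[0,0,0]},
  ],
  squeeze=35,
)

```text
time: 4.37
tool_pos: [0.4418, 0.1569, 0.0984]
tcp_rot: [-3.141, 0.002, -1.867]
ft_force: [-2.3, 0.7, 6.6]
grip_width: 0.368
grasp_force: 34.5
```

Run:
```python
from k import *
print(delta(.441,.158,.197,-1.867),delta(.478,-.319,.197,-1.867),delta(.478,-.319,.112,-1.867))
```

```text
(array([-0.1 ,  0.09, -9.85]), array([-0.001,  0.002,  0.   ])) (array([ 44.45, -17.35,  -9.91]), array([-0.001,  0.002,  0.   ])) (array([ 44.46, -17.34,  -1.41]), array([-0.001,  0.002,  0.   ]))
```

Call:
jog_arm(
  deltas=[
    {"fingers":2,"xyz":[0,0,-2],"rot":[0,0,0]},
    {"fingers":2,"xyz":[0,0,-4],"rot":[0,0,0]},
    {"fingers":2,"xyz":[0.5,-0.2,-6],"rot":[0,0,0]},
    {"fingers":2,"xyz":[2.5,-1,-6.5],"rot":[0,0,0]},
    {"fingers":2,"xyz":[5.5,-2.1,-6.5],"rot":[0,0,0]},
    {"fingers":2,"xyz":[9,-3.5,-6.5],"rot":[0,0,0]},
    {"fingers":2,"xyz":[12.5,-4.9,-6.5],"rot":[0,0,0]},
    {"fingers":2,"xyz":[16,-6.2,-6.5],"rot":[0,0,0]},
    {"fingers":2,"xyz":[19.5,-7.6,-6.5],"rot":[0,0,0]},
    {"fingers":2,"xyz":[23,-9,-6.5],"rot":[0,0,0]},
    {"fingers":2,"xyz":[26.5,-10.3,-6.5],"rot":[0,0,0]},
    {"fingers":2,"xyz":[30,-11.7,-6.5],"rot":[0,0,0]},
    {"fingers":2,"xyz":[33.5,-13.1,-6.5],"rot":[0,0,0]},
    {"fingers":2,"xyz":[37,-14.4,-6.5],"rot":[0,0,0]},
    {"fingers":2,"xyz":[40,-15.6,-6.5],"rot":[0,0,0]},
    {"fingers":2,"xyz":[42.5,-16.6,-6.5],"rot":[0,0,0]},
    {"fingers":2,"xyz":[44,-17.2,-6.5],"rot":[0,0,0]},
    {"fingers":2,"xyz":[44.45,-17.35,-6.5],"rot":[0,0,0]},
    {"fingers":2,"xyz":[44.45,-17.35,-6.5],"rot":[0,0,0]},
    {"fingers":2,"xyz":[44.45,-17.35,-6.5],"rot":[0,0,0]},
  ],
)

```text
time: 6.03
tool_pos: [0.4772, -0.319, 0.1623]
tcp_rot: [3.141, 0.0, -1.868]
ft_force: [0.1, 0.1, -1.0]
grip_width: 0.366
grasp_force: 35.2
```

Run:
```python
from k import *
K2={'high':(.456,-.378,.07,.1,.03),'low':(.565,-.03,.025,.042,.03),'milkyheld':(.478,-.319,.205,.24,.04)}
for n in ['scene','wrist']: pic=near(n,K2)
save('w3',pic); print(delta(.478,-.319,.1115,-1.867))
```

```text
scene high 55 mean [ 0.4557 -0.3798  0.0834] rect [ 457. -380.] [11. 12.] 36 ztop 0.0929
scene low 86 mean [ 0.5625 -0.0334  0.0306] rect [565. -32.] [37. 34.] 30 ztop 0.0331
scene milkyheld 249 mean [ 0.4718 -0.3288  0.2225] rect [ 476. -324.] [28. 78.] 72 ztop 0.2382
wrist high 294 mean [ 0.4577 -0.3768  0.0922] rect [ 458. -377.] [11. 11.] 27 ztop 0.0934
low 0
wrist milkyheld 16319 mean [ 0.4771 -0.3269  0.2218] rect [ 477. -321.] [31. 80.] 73 ztop 0.2381
(array([ 0.04, -0.06,  5.1 ]), array([-0.   ,  0.   ,  0.001]))
```

View pics/w3.png

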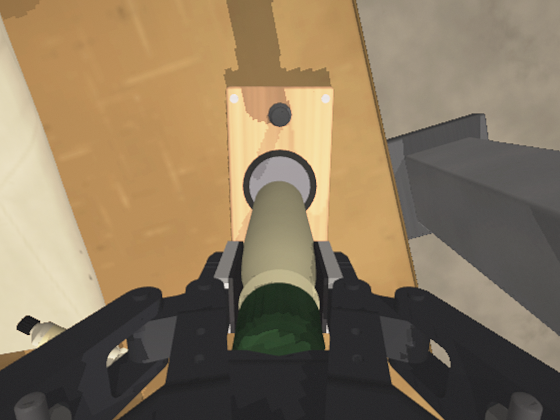

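The picture shows the bottle hanging upright in line with its pad (185,280), with the high post at (115,279) and the stand's axis aligned with the tool.

Call:
jog_arm(
  deltas=[
    {"fingers":2,"xyz":[0,0,1.5],"rot":[0,0,0]},
    {"fingers":2,"xyz":[0,0,3],"rot":[0,0,0]},
    {"fingers":2,"xyz":[0,0,4],"rot":[0,0,0]},
    {"fingers":2,"xyz":[0,0,4.7],"rot":[0,0,0]},
    {"fingers":2,"xyz":[0,0,5],"rot":[0,0,0]},
    {"fingers":2,"xyz":[0,0,5.2],"rot":[0,0,0]},
    {"fingers":2,"xyz":[0,0,5.2],"rot":[0,0,0]},
    {"fingers":2,"xyz":[0,0,5.2],"rot":[0,0,0]},
  ],
)

```text
time: 6.8
tool_pos: [0.478, -0.3194, 0.1109]
tcp_rot: [-3.141, -0.0, -1.867]
ft_force: [-1.7, 0.3, -1.0]
grip_width: 0.365
grasp_force: 35.3
```

Call:
jog_arm(
  deltas=[
    {"fingers":3.3,"xyz":[0,0,0],"rot":[0,0,0]},
    {"fingers":3.6,"xyz":[0,0,0],"rot":[0,0,0]},
    {"fingers":4,"xyz":[0,0,0],"rot":[0,0,0]},
    {"fingers":5,"xyz":[0,0,0],"rot":[0,0,0]},
    {"fingers":6,"xyz":[0,0,0],"rot":[0,0,0]},
    {"fingers":6,"xyz":[0,0,0],"rot":[0,0,0]},
    {"fingers":6,"xyz":[0,0,0],"rot":[0,0,0]},
    {"fingers":6,"xyz":[0,0,-2],"rot":[0,0,0]},
    {"fingers":6,"xyz":[0,0,-5],"rot":[0,0,0]},
    {"fingers":6,"xyz":[0,0,-8],"rot":[0,0,0]},
    {"fingers":6,"xyz":[0,0,-11],"rot":[0,0,0]},
    {"fingers":6,"xyz":[0,0,-12],"rot":[0,0,0]},
    {"fingers":6,"xyz":[0,0,-12],"rot":[0,0,0]},
  ],
)

```text
time: 7.88
tool_pos: [0.4791, -0.32, 0.2339]
tcp_rot: [-3.135, -0.001, -1.866]
ft_force: [0.5, 0.3, -0.8]
grip_width: 0.701
grasp_force: 0.0
```

Run:
```python
from k import *
K2={'high':(.456,-.378,.07,.1,.03),'milky':(.478,-.319,.155,.24,.04)}
for n in ['scene','top']: pic=near(n,K2)
print(delta(.503,.229,.24,-1.867),delta(.503,.229,.049,-1.867))
```

```text
scene high 55 mean [ 0.4557 -0.38    0.0834] rect [ 457. -379.] [12. 13.] 62 ztop 0.0918
scene milky 144 mean [ 0.4738 -0.3209  0.1718] rect [ 478. -321.] [26. 71.] 63 ztop 0.2387
high 0
top milky 69 mean [ 0.4791 -0.3142  0.1706] rect [ 469. -315.] [25. 45.] 82 ztop 0.1752
(array([-53.17,  13.55,  -0.97]), array([-0.,  0., -0.])) (array([-53.16,  13.56,  18.13]), array([-0.,  0., -0.]))
```

Call:
jog_arm(
  deltas=[
    {"fingers":6,"xyz":[-4,1,-1],"rot":[0,0,0]},
    {"fingers":6,"xyz":[-8,2,-1],"rot":[0,0,0]},
    {"fingers":6,"xyz":[-12,3.1,-1],"rot":[0,0,0]},
    {"fingers":6,"xyz":[-16,4.1,-1],"rot":[0,0,0]},
    {"fingers":6,"xyz":[-20,5.1,-1],"rot":[0,0,0]},
    {"fingers":6,"xyz":[-24,6.1,-1],"rot":[0,0,0]},
    {"fingers":6,"xyz":[-28,7.1,-1],"rot":[0,0,0]},
    {"fingers":6,"xyz":[-32,8.2,-1],"rot":[0,0,0]},
    {"fingers":6,"xyz":[-36,9.2,-1],"rot":[0,0,0]},
    {"fingers":6,"xyz":[-40,10.2,-1],"rot":[0,0,0]},
    {"fingers":6,"xyz":[-44,11.2,-1],"rot":[0,0,0]},
    {"fingers":6,"xyz":[-48,12.2,-1],"rot":[0,0,0]},
    {"fingers":6,"xyz":[-51,13,-1],"rot":[0,0,0]},
    {"fingers":6,"xyz":[-53.2,13.55,-1],"rot":[0,0,0]},
    {"fingers":6,"xyz":[-53.2,13.55,-1],"rot":[0,0,0]},
    {"fingers":6,"xyz":[-53.2,13.55,-1],"rot":[0,0,0]},
    {"fingers":6,"xyz":[-53.2,13.55,-1],"rot":[0,0,0]},
  ],
)

```text
time: 9.4
tool_pos: [0.5025, 0.2285, 0.2388]
tcp_rot: [3.14, -0.002, -1.867]
ft_force: [0.4, -0.2, 0.3]
grip_width: 0.701
grasp_force: 0.0
```

Run:
```python
from k import *
near('wrist',K); print(delta(.503,.229,.049,-1.867))
```

```text
wrist carton 1907 mean [0.5117 0.344  0.0912] rect [512. 347.] [55. 31.] 25 ztop 0.0935
wrist brown 910 mean [0.5028 0.2281 0.1135] rect [503. 229.] [27. 27.] 35 ztop 0.1157
milky 0
wrist mag 1066 mean [0.4301 0.2931 0.0392] rect [430. 294.] [38. 38.] 32 ztop 0.041
wrist tape 1362 mean [0.4959 0.0764 0.0176] rect [496.  75.] [40. 53.] 71 ztop 0.0194
wrist jar 118 mean [0.5304 0.4208 0.0629] rect [530. 422.] [ 7. 38.] 80 ztop 0.0665
(array([-0.12, -0.03, 19.03]), array([ 0.001, -0.002, -0.   ]))
```

Call:
jog_arm(
  deltas=[
    {"fingers":6,"xyz":[-0.1,0,3],"rot":[0,0,0]},
    {"fingers":6,"xyz":[-0.1,0,6],"rot":[0,0,0]},
    {"fingers":6,"xyz":[-0.1,0,9],"rot":[0,0,0]},
    {"fingers":6,"xyz":[-0.1,0,12],"rot":[0,0,0]},
    {"fingers":6,"xyz":[-0.1,0,15],"rot":[0,0,0]},
    {"fingers":6,"xyz":[-0.1,0,17],"rot":[0,0,0]},
    {"fingers":6,"xyz":[-0.1,0,18.5],"rot":[0,0,0]},
    {"fingers":6,"xyz":[-0.1,0,19],"rot":[0,0,0]},
    {"fingers":6,"xyz":[-0.1,0,19],"rot":[0,0,0]},
    {"fingers":4.5,"xyz":[-0.1,0,19],"rot":[0,0,0]},
    {"fingers":4,"xyz":[-0.1,0,19],"rot":[0,0,0]},
    {"fingers":3.7,"xyz":[-0.1,0,19],"rot":[0,0,0]},
    {"fingers":3,"xyz":[-0.1,0,19],"rot":[0,0,0]},
    {"fingers":2,"xyz":[-0.1,0,19],"rot":[0,0,0]},
    {"fingers":2,"xyz":[-0.1,0,19],"rot":[0,0,0]},
    {"fingers":2,"xyz":[-0.1,0,19],"rot":[0,0,0]},
    {"fingers":2,"xyz":[-0.1,0,19],"rot":[0,0,0]},
    {"fingers":2,"xyz":[-0.1,0,19],"rot":[0,0,0]},
    {"fingers":2,"xyz":[-0.1,0,19],"rot":[0,0,0]},
  ],
  squeeze=35,
)

```text
time: 11.03
tool_pos: [0.5042, 0.2305, 0.0518]
tcp_rot: [-3.14, 0.002, -1.866]
ft_force: [-0.7, -1.2, 4.9]
grip_width: 0.382
grasp_force: 34.5
```

Run:
```python
from k import *
s=readout.read_state();print(s['tool_pos'],s['tcp_rot']);print(delta(.501,-.242,.119,-1.867))
```

```text
[0.50415244 0.2305298  0.05184845] [-3.14006857e+00  1.84618690e-03 -1.86623664e+00]
(array([ 45.29, -13.47,  -6.78]), array([-0.002,  0.002,  0.001]))
```

Call:
jog_arm(
  deltas=[
    {"fingers":2,"xyz":[0,0,-2],"rot":[0,0,0]},
    {"fingers":2,"xyz":[0,0,-4],"rot":[0,0,0]},
    {"fingers":2,"xyz":[0.5,-0.1,-6],"rot":[0,0,0]},
    {"fingers":2,"xyz":[2.5,-0.7,-6.8],"rot":[0,0,0]},
    {"fingers":2,"xyz":[5.5,-1.6,-6.8],"rot":[0,0,0]},
    {"fingers":2,"xyz":[9,-2.7,-6.8],"rot":[0,0,0]},
    {"fingers":2,"xyz":[12.5,-3.7,-6.8],"rot":[0,0,0]},
    {"fingers":2,"xyz":[16,-4.8,-6.8],"rot":[0,0,0]},
    {"fingers":2,"xyz":[19.5,-5.8,-6.8],"rot":[0,0,0]},
    {"fingers":2,"xyz":[23,-6.8,-6.8],"rot":[0,0,0]},
    {"fingers":2,"xyz":[26.5,-7.9,-6.8],"rot":[0,0,0]},
    {"fingers":2,"xyz":[30,-8.9,-6.8],"rot":[0,0,0]},
    {"fingers":2,"xyz":[33.5,-10,-6.8],"rot":[0,0,0]},
    {"fingers":2,"xyz":[37,-11,-6.8],"rot":[0,0,0]},
    {"fingers":2,"xyz":[40,-11.9,-6.8],"rot":[0,0,0]},
    {"fingers":2,"xyz":[42.5,-12.7,-6.8],"rot":[0,0,0]},
    {"fingers":2,"xyz":[44.5,-13.2,-6.8],"rot":[0,0,0]},
    {"fingers":2,"xyz":[45.3,-13.5,-6.8],"rot":[0,0,0]},
    {"fingers":2,"xyz":[45.3,-13.5,-6.8],"rot":[0,0,0]},
    {"fingers":2,"xyz":[45.3,-13.5,-6.8],"rot":[0,0,0]},
  ],
)

```text
time: 12.7
tool_pos: [0.5003, -0.2427, 0.1186]
tcp_rot: [-3.141, 0.0, -1.868]
ft_force: [-0.5, 0.3, -1.1]
grip_width: 0.38
grasp_force: 35.2
```

Run:
```python
from k import *
K2={'high':(.456,-.378,.07,.1,.03),'milky':(.478,-.319,.155,.18,.03),'brownheld':(.501,-.242,.155,.2,.03)}
for n in ['scene','wrist']: pic=near(n,K2)
save('w4',pic); s=readout.read_state();print(s['tool_pos'],s['tcp_rot']);print(delta(.501,-.242,.0645,-1.867))
```

```text
scene high 57 mean [ 0.4559 -0.38    0.0828] rect [ 458. -378.] [12. 14.] 63 ztop 0.092
scene milky 134 mean [ 0.4732 -0.3207  0.1667] rect [ 477. -321.] [25. 27.] 37 ztop 0.1725
scene brownheld 271 mean [ 0.4936 -0.2524  0.1785] rect [ 499. -247.] [31. 54.] 70 ztop 0.1981
high 0
wrist milky 9446 mean [ 0.4775 -0.3169  0.1724] rect [ 478. -317.] [27. 27.] 38 ztop 0.1737
wrist brownheld 16255 mean [ 0.4971 -0.2526  0.1803] rect [ 501. -245.] [30. 57.] 73 ztop 0.1988
[ 0.50048294 -0.24190127  0.11854796] [-3.14125451e+00  1.91536387e-04 -1.86622442e+00]
(array([-0.  , -0.05,  5.4 ]), array([-0.   ,  0.   ,  0.001]))
```

View pics/w4.png

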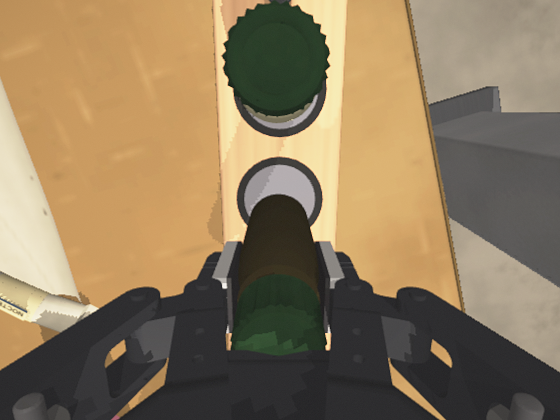

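The picture shows the milky bottle upright on its pad (cap at (60,276)) and the brown bottle in line with its own pad (195,280).

Call:
jog_arm(
  deltas=[
    {"fingers":2,"xyz":[0,0,1.5],"rot":[0,0,0]},
    {"fingers":2,"xyz":[0,0,3],"rot":[0,0,0]},
    {"fingers":2,"xyz":[0,0,4.2],"rot":[0,0,0]},
    {"fingers":2,"xyz":[0,0,5],"rot":[0,0,0]},
    {"fingers":2,"xyz":[0,0,5.3],"rot":[0,0,0]},
    {"fingers":2,"xyz":[0,0,5.4],"rot":[0,0,0]},
    {"fingers":2,"xyz":[0,0,5.5],"rot":[0,0,0]},
    {"fingers":2,"xyz":[0,0,5.5],"rot":[0,0,0]},
    {"fingers":2,"xyz":[0,0,5.5],"rot":[0,0,0]},
  ],
)

```text
time: 13.55
tool_pos: [0.5009, -0.2426, 0.0639]
tcp_rot: [-3.14, 0.0, -1.867]
ft_force: [-0.1, -0.3, -0.3]
grip_width: 0.38
grasp_force: 35.2
```

```bash
python3 -c "
from k import *
s=readout.read_state();print(s['tool_pos'],s['ft_force'],s['moment'])"
```

```text
[ 0.50089863 -0.24264321  0.06394835] [-0.13650341 -0.34966831 -0.32952192] [0.01936991 0.01454735 0.00102312]
```

Call:
jog_arm(
  deltas=[
    {"fingers":3.4,"xyz":[0,0,0],"rot":[0,0,0]},
    {"fingers":3.7,"xyz":[0,0,0],"rot":[0,0,0]},
    {"fingers":4,"xyz":[0,0,0],"rot":[0,0,0]},
    {"fingers":5,"xyz":[0,0,0],"rot":[0,0,0]},
    {"fingers":6,"xyz":[0,0,0],"rot":[0,0,0]},
    {"fingers":6,"xyz":[0,0,0],"rot":[0,0,0]},
    {"fingers":6,"xyz":[0,0,0],"rot":[0,0,0]},
    {"fingers":6,"xyz":[0,0,-2],"rot":[0,0,0]},
    {"fingers":6,"xyz":[0,0,-5],"rot":[0,0,0]},
    {"fingers":6,"xyz":[0,0,-8],"rot":[0,0,0]},
    {"fingers":6,"xyz":[0,0,-11],"rot":[0,0,0]},
    {"fingers":6,"xyz":[0,0,-14],"rot":[0,0,0]},
    {"fingers":6,"xyz":[0,0,-15],"rot":[0,0,0]},
    {"fingers":6,"xyz":[0,0,-15],"rot":[0,0,0]},
  ],
)

```text
time: 14.72
tool_pos: [0.5021, -0.2431, 0.2168]
tcp_rot: [-3.136, 0.0, -1.866]
ft_force: [-0.4, 0.2, -0.7]
grip_width: 0.707
grasp_force: 0.0
```

Run:
```python
from k import *
K2={'milky':(.478,-.319,.155,.18,.03),'brown':(.501,-.242,.115,.14,.03)}
for n in ['scene','top']: pic=near(n,K2)
print(delta(.512,.3455,.22,-2.705))
```

```text
scene milky 133 mean [ 0.4733 -0.3208  0.1668] rect [ 477. -321.] [25. 27.] 31 ztop 0.1724
scene brown 93 mean [ 0.4966 -0.2479  0.1231] rect [ 499. -246.] [26. 26.] 74 ztop 0.127
top milky 38 mean [ 0.4756 -0.3167  0.1704] rect [ 475. -318.] [14. 26.] 20 ztop 0.1749
top brown 43 mean [ 0.5034 -0.2389  0.1251] rect [ 503. -239.] [17. 23.] 85 ztop 0.1302
(array([-56.58,  16.04,  -0.67]), array([-0.   ,  0.001,  0.838]))
```

Call:
jog_arm(
  deltas=[
    {"fingers":6,"xyz":[-4,1.1,-1],"rot":[0,0,0]},
    {"fingers":6,"xyz":[-8,2.3,-1],"rot":[0,0,0.06]},
    {"fingers":6,"xyz":[-12,3.4,-1],"rot":[0,0,0.12]},
    {"fingers":6,"xyz":[-16,4.5,-1],"rot":[0,0,0.18]},
    {"fingers":6,"xyz":[-20,5.7,-1],"rot":[0,0,0.24]},
    {"fingers":6,"xyz":[-24,6.8,-1],"rot":[0,0,0.3]},
    {"fingers":6,"xyz":[-28,7.9,-1],"rot":[0,0,0.36]},
    {"fingers":6,"xyz":[-32,9.1,-1],"rot":[0,0,0.42]},
    {"fingers":6,"xyz":[-36,10.2,-1],"rot":[0,0,0.5]},
    {"fingers":6,"xyz":[-40,11.3,-1],"rot":[0,0,0.57]},
    {"fingers":6,"xyz":[-44,12.5,-1],"rot":[0,0,0.64]},
    {"fingers":6,"xyz":[-48,13.6,-1],"rot":[0,0,0.71]},
    {"fingers":6,"xyz":[-52,14.7,-1],"rot":[0,0,0.78]},
    {"fingers":6,"xyz":[-55,15.6,-1],"rot":[0,0,0.838]},
    {"fingers":6,"xyz":[-56.6,16,-1],"rot":[0,0,0.838]},
    {"fingers":6,"xyz":[-56.6,16,-1],"rot":[0,0,0.838]},
    {"fingers":6,"xyz":[-56.6,16,-1],"rot":[0,0,0.838]},
    {"fingers":6,"xyz":[-56.6,16,-1],"rot":[0,0,0.838]},
  ],
)

```text
time: 16.32
tool_pos: [0.5121, 0.3444, 0.2221]
tcp_rot: [-3.141, -0.002, -2.704]
ft_force: [-0.1, -0.1, 0.5]
grip_width: 0.701
grasp_force: 0.0
```

Run:
```python
from k import *
save('w5',near('wrist',K)); print(delta(.512,.3455,.041,-2.705))
```

```text
wrist carton 2377 mean [0.5104 0.3465 0.092 ] rect [512. 347.] [56. 30.] 25 ztop 0.0933
brown 0
milky 0
wrist mag 1515 mean [0.429  0.2946 0.0393] rect [429. 295.] [38. 38.] 25 ztop 0.0409
wrist tape 2145 mean [0.4918 0.0728 0.0168] rect [492.  73.] [54. 47.] 12 ztop 0.019
wrist jar 2120 mean [0.524  0.4452 0.0708] rect [530. 447.] [52. 62.] 31 ztop 0.0727
(array([-0.06,  0.15, 18.16]), array([-0.001, -0.001, -0.   ]))
```

View pics/w5.png

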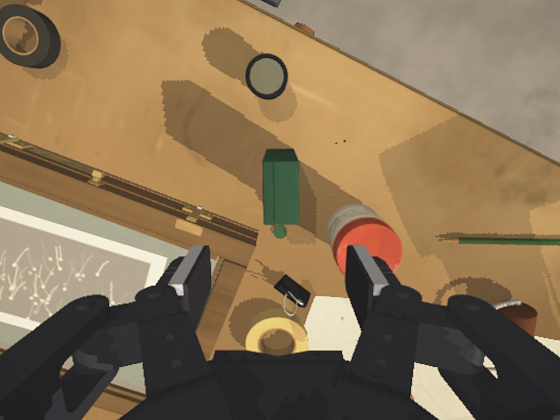

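The picture shows the carton square to the fingers at (195,281), the jar at (245,365) clear of the right finger, and the frame clear of the left one.

Call:
jog_arm(
  deltas=[
    {"fingers":6,"xyz":[-0.05,0.2,3],"rot":[0,0,0]},
    {"fingers":6,"xyz":[-0.05,0.2,6],"rot":[0,0,0]},
    {"fingers":6,"xyz":[-0.05,0.2,9],"rot":[0,0,0]},
    {"fingers":6,"xyz":[-0.05,0.2,12],"rot":[0,0,0]},
    {"fingers":6,"xyz":[-0.05,0.2,15],"rot":[0,0,0]},
    {"fingers":6,"xyz":[-0.05,0.2,17],"rot":[0,0,0]},
    {"fingers":6,"xyz":[-0.05,0.2,18.1],"rot":[0,0,0]},
    {"fingers":6,"xyz":[-0.05,0.2,18.1],"rot":[0,0,0]},
    {"fingers":6,"xyz":[-0.05,0.2,18.1],"rot":[0,0,0]},
    {"fingers":4.5,"xyz":[-0.05,0.2,18.1],"rot":[0,0,0]},
    {"fingers":4,"xyz":[-0.05,0.2,18.1],"rot":[0,0,0]},
    {"fingers":3.5,"xyz":[-0.05,0.2,18.1],"rot":[0,0,0]},
    {"fingers":3,"xyz":[-0.05,0.2,18.1],"rot":[0,0,0]},
    {"fingers":2,"xyz":[-0.05,0.2,18.1],"rot":[0,0,0]},
    {"fingers":2,"xyz":[-0.05,0.2,18.1],"rot":[0,0,0]},
    {"fingers":2,"xyz":[-0.05,0.2,18.1],"rot":[0,0,0]},
    {"fingers":2,"xyz":[-0.05,0.2,18.1],"rot":[0,0,0]},
    {"fingers":2,"xyz":[-0.05,0.2,18.1],"rot":[0,0,0]},
    {"fingers":2,"xyz":[-0.05,0.2,18.1],"rot":[0,0,0]},
  ],
  squeeze=45,
)

```text
time: 17.95
tool_pos: [0.5126, 0.3479, 0.0435]
tcp_rot: [3.141, 0.002, -2.704]
ft_force: [-0.6, -1.0, 7.1]
grip_width: 0.344
grasp_force: 45.1
```

Run:
```python
from k import *
s=readout.read_state();print(s['tool_pos'],s['tcp_rot']);print(delta(.5245,-.166,.109,-1.867))
```

```text
[0.51259664 0.34785943 0.04352391] [ 3.14127137e+00  1.61964641e-03 -2.70431869e+00]
(array([ 20.67, -47.05,  -6.6 ]), array([-0.   ,  0.002, -0.837]))
```

Call:
jog_arm(
  deltas=[
    {"fingers":2,"xyz":[0,0,-2],"rot":[0,0,0]},
    {"fingers":2,"xyz":[0,0,-4],"rot":[0,0,0]},
    {"fingers":2,"xyz":[0.2,-0.5,-6],"rot":[0,0,0]},
    {"fingers":2,"xyz":[1.1,-2.5,-6.6],"rot":[0,0,-0.05]},
    {"fingers":2,"xyz":[2.4,-5.5,-6.6],"rot":[0,0,-0.1]},
    {"fingers":2,"xyz":[4,-9,-6.6],"rot":[0,0,-0.17]},
    {"fingers":2,"xyz":[5.7,-13,-6.6],"rot":[0,0,-0.24]},
    {"fingers":2,"xyz":[7.5,-17,-6.6],"rot":[0,0,-0.31]},
    {"fingers":2,"xyz":[9.2,-21,-6.6],"rot":[0,0,-0.38]},
    {"fingers":2,"xyz":[11,-25,-6.6],"rot":[0,0,-0.45]},
    {"fingers":2,"xyz":[12.7,-29,-6.6],"rot":[0,0,-0.52]},
    {"fingers":2,"xyz":[14.5,-33,-6.6],"rot":[0,0,-0.6]},
    {"fingers":2,"xyz":[16.2,-37,-6.6],"rot":[0,0,-0.67]},
    {"fingers":2,"xyz":[18,-41,-6.6],"rot":[0,0,-0.74]},
    {"fingers":2,"xyz":[19.3,-44,-6.6],"rot":[0,0,-0.8]},
    {"fingers":2,"xyz":[20.2,-46,-6.6],"rot":[0,0,-0.83]},
    {"fingers":2,"xyz":[20.67,-47.05,-6.6],"rot":[0,0,-0.837]},
    {"fingers":2,"xyz":[20.67,-47.05,-6.6],"rot":[0,0,-0.837]},
    {"fingers":2,"xyz":[20.67,-47.05,-6.6],"rot":[0,0,-0.837]},
  ],
)

```text
time: 19.53
tool_pos: [0.5234, -0.1669, 0.108]
tcp_rot: [3.141, 0.0, -1.87]
ft_force: [0.2, 0.9, -1.2]
grip_width: 0.345
grasp_force: 44.8
```

Run:
```python
from k import *
K2={'milky':(.478,-.319,.155,.18,.03),'brown':(.501,-.242,.115,.135,.03)}
pic=near('wrist',K2)
save('w6',pic); s=readout.read_state();print(s['tool_pos'],s['tcp_rot']);print(delta(.5245,-.166,.0555,-1.867))
```

```text
milky 0
wrist brown 4960 mean [ 0.4998 -0.2437  0.1264] rect [ 500. -244.] [27. 27.] 2 ztop 0.1276
[ 0.52355028 -0.16618848  0.10814512] [ 3.14123131e+00  1.54635923e-04 -1.86888209e+00]
(array([-0.05, -0.09,  5.26]), array([ 0.   ,  0.   , -0.002]))
```

View pics/w6.png

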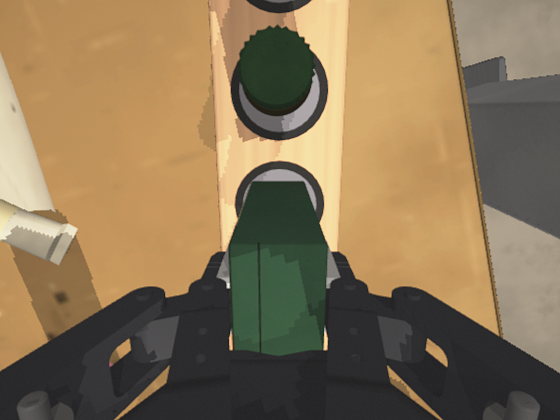

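The picture shows brown upright on its pad (85,279) and the carton in line over its own pad (200,280).

Call:
jog_arm(
  deltas=[
    {"fingers":2,"xyz":[0,-0.1,1.5],"rot":[0,0,0]},
    {"fingers":2,"xyz":[0,-0.1,3],"rot":[0,0,0]},
    {"fingers":2,"xyz":[0,-0.1,4.2],"rot":[0,0,0]},
    {"fingers":2,"xyz":[0,-0.1,4.9],"rot":[0,0,0]},
    {"fingers":2,"xyz":[0,-0.1,5.2],"rot":[0,0,0]},
    {"fingers":2,"xyz":[0,-0.1,5.35],"rot":[0,0,0]},
    {"fingers":2,"xyz":[0,-0.1,5.35],"rot":[0,0,0]},
    {"fingers":2,"xyz":[0,-0.1,5.35],"rot":[0,0,0]},
  ],
)

```text
time: 20.25
tool_pos: [0.5253, -0.166, 0.0555]
tcp_rot: [-3.141, 0.0, -1.867]
ft_force: [-1.8, 1.9, 2.8]
grip_width: 0.349
grasp_force: 45.3
```

Call:
jog_arm(
  deltas=[
    {"fingers":3.1,"xyz":[0,0,0],"rot":[0,0,0]},
    {"fingers":3.4,"xyz":[0,0,0],"rot":[0,0,0]},
    {"fingers":4,"xyz":[0,0,0],"rot":[0,0,0]},
    {"fingers":5,"xyz":[0,0,0],"rot":[0,0,0]},
    {"fingers":6,"xyz":[0,0,0],"rot":[0,0,0]},
    {"fingers":6,"xyz":[0,0,0],"rot":[0,0,0]},
    {"fingers":6,"xyz":[0,0,0],"rot":[0,0,0]},
    {"fingers":6,"xyz":[0,0,-2],"rot":[0,0,0]},
    {"fingers":6,"xyz":[0,0,-5],"rot":[0,0,0]},
    {"fingers":6,"xyz":[0,0,-8],"rot":[0,0,0]},
    {"fingers":6,"xyz":[0,0,-11],"rot":[0,0,0]},
    {"fingers":6,"xyz":[0,0,-14],"rot":[0,0,0]},
    {"fingers":6,"xyz":[0,0,-14],"rot":[0,0,0]},
  ],
)

```text
time: 21.33
tool_pos: [0.5279, -0.1673, 0.2013]
tcp_rot: [-3.132, 0.001, -1.867]
ft_force: [1.7, -0.3, 0.5]
grip_width: 0.704
grasp_force: 0.0
```

Run:
```python
from k import *
K2={'milky':(.478,-.319,.155,.18,.03),'brown':(.501,-.242,.115,.14,.03),'carton':(.5245,-.166,.098,.115,.04)}
for n in ['scene']: pic=near(n,K2)
print(delta(.535,.448,.2,-.6))
```

```text
scene milky 137 mean [ 0.4732 -0.3209  0.1664] rect [ 477. -320.] [25. 26.] 59 ztop 0.1726
scene brown 96 mean [ 0.4964 -0.2478  0.123 ] rect [ 499. -247.] [26. 27.] 70 ztop 0.1272
scene carton 168 mean [ 0.5234 -0.1707  0.1026] rect [ 526. -169.] [56. 34.] 71 ztop 0.1047
(array([-59.04,  17.19,  -0.18]), array([-0.007, -0.003, -1.268]))
```

Call:
jog_arm(
  deltas=[
    {"fingers":8.5,"xyz":[-4,1.2,-0.5],"rot":[0,0,-0.1]},
    {"fingers":8.5,"xyz":[-8,2.3,-0.5],"rot":[0,0,-0.2]},
    {"fingers":8.5,"xyz":[-12,3.5,-0.5],"rot":[0,0,-0.3]},
    {"fingers":8.5,"xyz":[-16,4.7,-0.5],"rot":[0,0,-0.4]},
    {"fingers":8.5,"xyz":[-20,5.8,-0.5],"rot":[0,0,-0.5]},
    {"fingers":8.5,"xyz":[-24,7,-0.5],"rot":[0,0,-0.6]},
    {"fingers":8.5,"xyz":[-28,8.2,-0.5],"rot":[0,0,-0.7]},
    {"fingers":8.5,"xyz":[-32,9.3,-0.5],"rot":[0,0,-0.8]},
    {"fingers":8.5,"xyz":[-36,10.5,-0.5],"rot":[0,0,-0.9]},
    {"fingers":8.5,"xyz":[-40,11.6,-0.5],"rot":[0,0,-1]},
    {"fingers":8.5,"xyz":[-44,12.8,-0.5],"rot":[0,0,-1.1]},
    {"fingers":8.5,"xyz":[-48,14,-0.5],"rot":[0,0,-1.18]},
    {"fingers":8.5,"xyz":[-52,15.1,-0.5],"rot":[0,0,-1.22]},
    {"fingers":8.5,"xyz":[-56,16.3,-0.5],"rot":[0,0,-1.25]},
    {"fingers":8.5,"xyz":[-59,17.2,-0.5],"rot":[0,0,-1.268]},
    {"fingers":8.5,"xyz":[-59,17.2,-0.5],"rot":[0,0,-1.268]},
    {"fingers":8.5,"xyz":[-59,17.2,-0.5],"rot":[0,0,-1.268]},
    {"fingers":8.5,"xyz":[-59,17.2,-0.5],"rot":[0,0,-1.268]},
  ],
)

```text
time: 22.88
tool_pos: [0.5325, 0.4474, 0.1983]
tcp_rot: [3.139, 0.0, -0.6]
ft_force: [0.1, -0.3, 0.1]
grip_width: 0.995
grasp_force: 0.0
```

Run:
```python
from k import *
pic=near('wrist',{'jar':(.536,.447,.062,.08,.05)})
save('w7',pic); print(delta(.535,.448,.036,-.6)); print(viewer.camera_params('wrist')['cam_to_world'])
# tall things near the two finger spots
rr,cc=np.mgrid[0:420,0:560]
for n in ['wrist','top']:
  P,p,d=cam(n); W=world(P,(rr,cc),d)
  for s in (-1,1):
    q=(.535+s*.028,.448+s*.041)
    m=(d>0)&(np.hypot(W[...,0]-q[0],W[...,1]-q[1])<.02)&(W[...,2]<.1); print(n,q,m.sum(),np.percentile(W[m][:,2],[50,90,99]))
```

```text
wrist jar 4431 mean [0.5362 0.4502 0.0715] rect [535. 451.] [62. 62.] 83 ztop 0.0728
(array([ 0.13, -0.24, 16.29]), array([ 0.002,  0.   , -0.   ]))
[[-5.65227896e-01  7.95103837e-01  2.19834743e-01  5.87670863e-01]
 [-8.24934605e-01 -5.44971832e-01 -1.49961997e-01  4.09909790e-01]
 [ 5.68383818e-04 -2.66111991e-01  9.63941951e-01  3.41815583e-01]
 [ 0.00000000e+00  0.00000000e+00  0.00000000e+00  1.00000000e+00]]
wrist (0.507, 0.40700000000000003) 1115 [0.0002327  0.001228   0.00203717]
wrist (0.5630000000000001, 0.489) 1040 [0.00045525 0.00172073 0.07212828]
top (0.507, 0.40700000000000003) 103 [0.00027616 0.00481928 0.00949633]
top (0.5630000000000001, 0.489) 20 [-0.00089821  0.00928572  0.07277548]
```

View pics/w7.png

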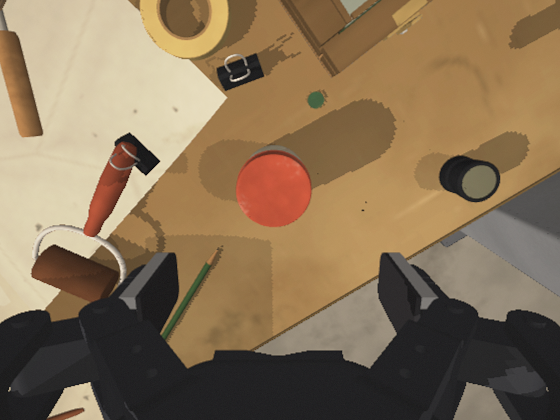

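The picture shows the jar at (188,273), slightly left of the finger midline, with clear table at both finger spots.

Call:
jog_arm(
  deltas=[
    {"fingers":8.5,"xyz":[0.05,-0.35,3],"rot":[0,0,0]},
    {"fingers":8.5,"xyz":[0.05,-0.35,6],"rot":[0,0,0]},
    {"fingers":8.5,"xyz":[0.05,-0.35,9],"rot":[0,0,0]},
    {"fingers":8.5,"xyz":[0.05,-0.35,11.5],"rot":[0,0,0]},
    {"fingers":8.5,"xyz":[0.05,-0.35,14],"rot":[0,0,0]},
    {"fingers":8.5,"xyz":[0.05,-0.35,16],"rot":[0,0,0]},
    {"fingers":8.5,"xyz":[0.05,-0.35,16.8],"rot":[0,0,0]},
    {"fingers":8.5,"xyz":[0.05,-0.35,16.8],"rot":[0,0,0]},
    {"fingers":8.5,"xyz":[0.05,-0.35,16.8],"rot":[0,0,0]},
    {"fingers":7.2,"xyz":[0.05,-0.35,16.8],"rot":[0,0,0]},
    {"fingers":6.8,"xyz":[0.05,-0.35,16.8],"rot":[0,0,0]},
    {"fingers":6.4,"xyz":[0.05,-0.35,16.8],"rot":[0,0,0]},
    {"fingers":6,"xyz":[0.05,-0.35,16.8],"rot":[0,0,0]},
    {"fingers":5.5,"xyz":[0.05,-0.35,16.8],"rot":[0,0,0]},
    {"fingers":5,"xyz":[0.05,-0.35,16.8],"rot":[0,0,0]},
    {"fingers":5,"xyz":[0.05,-0.35,16.8],"rot":[0,0,0]},
    {"fingers":5,"xyz":[0.05,-0.35,16.8],"rot":[0,0,0]},
    {"fingers":5,"xyz":[0.05,-0.35,16.8],"rot":[0,0,0]},
  ],
  squeeze=45,
)

```text
time: 24.53
tool_pos: [0.5358, 0.4509, 0.034]
tcp_rot: [-3.14, -0.001, -0.599]
ft_force: [-2.1, -2.0, 8.7]
grip_width: 0.73
grasp_force: 48.0
```

Run:
```python
from k import *
s=readout.read_state();print(s['tool_pos'],s['tcp_rot']);print(delta(.548,-.089,.11,-1.867))
```

```text
[0.53584443 0.4509269  0.03395918] [-3.13955604e+00 -5.04839033e-04 -5.99336510e-01]
(array([31.46, 43.88, -7.68]), array([-2.000e-03,  1.000e-03,  1.268e+00]))
```

Call:
jog_arm(
  deltas=[
    {"fingers":5,"xyz":[0,0,-2],"rot":[0,0,0]},
    {"fingers":5,"xyz":[0,0,-4],"rot":[0,0,0]},
    {"fingers":5,"xyz":[0.3,0.4,-6.5],"rot":[0,0,0.05]},
    {"fingers":5,"xyz":[1.4,2,-7.7],"rot":[0,0,0.13]},
    {"fingers":5,"xyz":[3.2,4.5,-7.7],"rot":[0,0,0.23]},
    {"fingers":5,"xyz":[5.4,7.5,-7.7],"rot":[0,0,0.33]},
    {"fingers":5,"xyz":[7.5,10.5,-7.7],"rot":[0,0,0.43]},
    {"fingers":5,"xyz":[9.7,13.5,-7.7],"rot":[0,0,0.53]},
    {"fingers":5,"xyz":[11.8,16.5,-7.7],"rot":[0,0,0.63]},
    {"fingers":5,"xyz":[14,19.5,-7.7],"rot":[0,0,0.73]},
    {"fingers":5,"xyz":[16.1,22.5,-7.7],"rot":[0,0,0.83]},
    {"fingers":5,"xyz":[18.3,25.5,-7.7],"rot":[0,0,0.93]},
    {"fingers":5,"xyz":[20.4,28.5,-7.7],"rot":[0,0,1.03]},
    {"fingers":5,"xyz":[22.6,31.5,-7.7],"rot":[0,0,1.13]},
    {"fingers":5,"xyz":[24.7,34.5,-7.7],"rot":[0,0,1.22]},
    {"fingers":5,"xyz":[26.5,37,-7.7],"rot":[0,0,1.26]},
    {"fingers":5,"xyz":[28,39,-7.7],"rot":[0,0,1.268]},
    {"fingers":5,"xyz":[28.7,40,-7.7],"rot":[0,0,1.268]},
    {"fingers":5,"xyz":[28.7,40,-7.7],"rot":[0,0,1.268]},
    {"fingers":5,"xyz":[28.7,40,-7.7],"rot":[0,0,1.268]},
  ],
)

```text
time: 26.2
tool_pos: [0.5464, -0.0421, 0.109]
tcp_rot: [-3.141, 0.0, -1.869]
ft_force: [-0.6, 0.6, -2.8]
grip_width: 0.73
grasp_force: 50.4
```

Run:
```python
from k import *
save('w8',near('wrist',{'carton':(.5245,-.166,.098,.115,.04),'jarheld':(.55,-.04,.14,.16,.05)})); near('scene',{'jarheld':(.55,-.04,.14,.16,.05)})
s=readout.read_state();print(s['tool_pos'],s['tcp_rot']);print(delta(.548,-.089,.11,-1.867))
```

```text
wrist carton 2433 mean [ 0.5315 -0.1439  0.1038] rect [ 532. -144.] [11. 31.] 73 ztop 0.1052
wrist jarheld 22646 mean [ 0.5444 -0.0475  0.1469] rect [549. -48.] [60. 86.] 45 ztop 0.1518
scene jarheld 277 mean [ 0.5449 -0.0505  0.1468] rect [546. -45.] [85. 59.] 12 ztop 0.1571
[ 0.5465694  -0.04104713  0.10895981] [-3.14132636e+00  3.61447328e-04 -1.86732815e+00]
(array([ 4.54, -1.54, -0.11]), array([-0.,  0., -0.]))
```

View pics/w8.png

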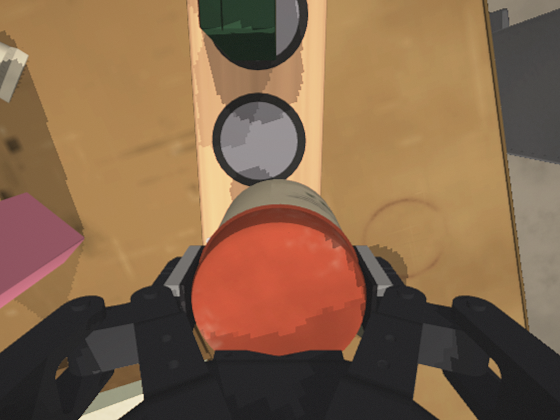

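The picture shows the jar held level, its pad at (140,259), and the carton on the next pad at the top edge. I'll check the carton's centring later.

Call:
jog_arm(
  deltas=[
    {"fingers":5,"xyz":[1.5,-0.5,0],"rot":[0,0,0]},
    {"fingers":5,"xyz":[3,-1,0],"rot":[0,0,0]},
    {"fingers":5,"xyz":[4.5,-1.5,0],"rot":[0,0,0]},
    {"fingers":5,"xyz":[4.5,-1.5,1],"rot":[0,0,0]},
    {"fingers":5,"xyz":[4.5,-1.5,2.5],"rot":[0,0,0]},
    {"fingers":5,"xyz":[4.5,-1.5,4],"rot":[0,0,0]},
    {"fingers":5,"xyz":[4.5,-1.5,5.2],"rot":[0,0,0]},
    {"fingers":5,"xyz":[4.5,-1.5,5.9],"rot":[0,0,0]},
    {"fingers":5,"xyz":[4.5,-1.5,6.2],"rot":[0,0,0]},
    {"fingers":5,"xyz":[4.5,-1.5,6.3],"rot":[0,0,0]},
    {"fingers":5,"xyz":[4.5,-1.5,6.3],"rot":[0,0,0]},
    {"fingers":5,"xyz":[4.5,-1.5,6.3],"rot":[0,0,0]},
  ],
)

```text
time: 27.3
tool_pos: [0.5482, -0.0885, 0.0462]
tcp_rot: [-3.141, 0.0, -1.867]
ft_force: [-0.2, 0.6, -2.7]
grip_width: 0.728
grasp_force: 50.4
```

Call:
jog_arm(
  deltas=[
    {"fingers":5,"xyz":[0,0,0.05],"rot":[0,0,0]},
    {"fingers":5,"xyz":[0,0,0.1],"rot":[0,0,0]},
    {"fingers":5,"xyz":[0,0,0.15],"rot":[0,0,0]},
    {"fingers":5,"xyz":[0,0,0.15],"rot":[0,0,0]},
  ],
)

```text
time: 27.63
tool_pos: [0.5483, -0.0887, 0.0459]
tcp_rot: [-3.14, 0.001, -1.867]
ft_force: [-5.9, 4.2, 11.8]
grip_width: 0.727
grasp_force: 51.4
```

Contact. Release and rise.

Call:
jog_arm(
  deltas=[
    {"fingers":6.3,"xyz":[0,0,-0.1],"rot":[0,0,0]},
    {"fingers":6.6,"xyz":[0,0,-0.1],"rot":[0,0,0]},
    {"fingers":7,"xyz":[0,0,-0.1],"rot":[0,0,0]},
    {"fingers":8,"xyz":[0,0,-0.1],"rot":[0,0,0]},
    {"fingers":8.5,"xyz":[0,0,-0.1],"rot":[0,0,0]},
    {"fingers":8.5,"xyz":[0,0,-0.1],"rot":[0,0,0]},
    {"fingers":8.5,"xyz":[0,0,-0.1],"rot":[0,0,0]},
    {"fingers":8.5,"xyz":[0,0,-2],"rot":[0,0,0]},
    {"fingers":8.5,"xyz":[0,0,-5],"rot":[0,0,0]},
    {"fingers":8.5,"xyz":[0,0,-8],"rot":[0,0,0]},
    {"fingers":8.5,"xyz":[0,0,-12],"rot":[0,0,0]},
    {"fingers":8.5,"xyz":[-4,1,-16],"rot":[0,0,0]},
    {"fingers":8.5,"xyz":[-8,2,-20],"rot":[0,0,0]},
    {"fingers":8.5,"xyz":[-9,2.5,-22],"rot":[0,0,0]},
    {"fingers":8.5,"xyz":[-9,2.5,-22],"rot":[0,0,0]},
  ],
)

```text
time: 28.88
tool_pos: [0.5521, 0.0068, 0.2698]
tcp_rot: [-3.135, 0.004, -1.866]
ft_force: [-0.2, 0.4, 1.5]
grip_width: 1.0
grasp_force: 0.0
```

```bash
cat > c.py <<'E'
from k import *
K2={'jar':(.548,-.089,.075,.1,.045),'carton':(.5245,-.166,.099,.115,.045),'brown':(.501,-.242,.115,.14,.03),'milky':(.478,-.319,.155,.18,.03),'low':(.565,-.03,.027,.042,.03),'high':(.458,-.378,.075,.1,.03),'mag':(.43,.292,.03,.05,.045),'tape':(.495,.067,.01,.028,.045)}
for n in ['scene','top','wrist']: pic=near(n,K2); save('z_'+n,pic)
E
python3 c.py; python3 -c "
from k import *
s=readout.read_state();print(s['tool_pos'])"
```

```text
scene jar 267 mean [ 0.5446 -0.0934  0.0817] rect [549. -91.] [65. 59.] 28 ztop 0.084
scene carton 164 mean [ 0.5234 -0.1706  0.1028] rect [ 525. -169.] [57. 34.] 75 ztop 0.1048
scene brown 93 mean [ 0.4965 -0.2478  0.1232] rect [ 499. -247.] [27. 24.] 82 ztop 0.1271
scene milky 133 mean [ 0.4731 -0.3209  0.1667] rect [ 477. -320.] [25. 27.] 26 ztop 0.1729
scene low 73 mean [ 0.5622 -0.0318  0.031 ] rect [564. -30.] [36. 28.] 29 ztop 0.0333
scene high 46 mean [ 0.4564 -0.3797  0.0851] rect [ 459. -379.] [12. 13.] 79 ztop 0.0928
scene mag 98 mean [0.4279 0.2883 0.0371] rect [431. 291.] [43. 34.] 42 ztop 0.0403
scene tape 166 mean [0.4922 0.0626 0.0156] rect [493.  64.] [52. 53.] 41 ztop 0.0185
top jar 279 mean [ 0.5496 -0.0876  0.0827] rect [550. -88.] [60. 62.] 62 ztop 0.0877
top carton 151 mean [ 0.5276 -0.165   0.104 ] rect [ 528. -165.] [54. 31.] 73 ztop 0.1086
top brown 57 mean [ 0.5026 -0.2424  0.1256] rect [ 503. -243.] [24. 23.] 87 ztop 0.13
top milky 66 mean [ 0.48   -0.3148  0.1703] rect [ 480. -317.] [27. 23.] 90 ztop 0.1757
top low 70 mean [ 0.565  -0.0289  0.0317] rect [564. -30.] [28. 33.] 33 ztop 0.0364
top high 15 mean [ 0.4602 -0.3749  0.0889] rect [ 459. -375.] [11.  9.] 46 ztop 0.0962
mag 0
top tape 134 mean [0.4967 0.0686 0.0181] rect [497.  68.] [52. 52.] 44 ztop 0.0234
wrist jar 3880 mean [ 0.5472 -0.0886  0.0834] rect [547. -88.] [62. 62.] 17 ztop 0.0847
wrist carton 368 mean [ 0.532  -0.1417  0.1034] rect [ 532. -142.] [ 7. 31.] 74 ztop 0.105
brown 0
milky 0
wrist low 809 mean [ 0.5639 -0.0289  0.0322] rect [565. -29.] [34. 35.] 73 ztop 0.0335
high 0
mag 0
wrist tape 1159 mean [0.4941 0.0673 0.0179] rect [494.  68.] [54. 53.] 30 ztop 0.0196
[0.55031688 0.00509338 0.26506458]
```

View pics/z_wrist.png

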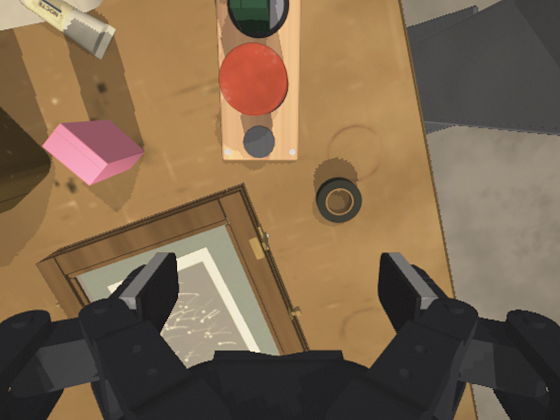

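The picture shows the jar on its pad (78,254) beside the low post (140,259), with the tape roll untouched. All four items measure within about 4 mm of their pad centres and have the right top heights; the limit is 12 mm. Handing in.

```bash
python3 -c "
from plant import job
print(job.sign_off())"
```

```text
the job is handed in; nothing more can be done
None
```

I set the jar, carton, brown bottle and milky bottle upright on their pads in that order from the short post, each measured within about 4 mm of its pad centre (limit 12 mm), kept the arm clear of the magnifier and tape, and handed the job in at about 29 s; no verdict came back.

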